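# Sort out the mixed-up places on the curing counter

### The arm

A 7-joint arm with a two-finger parallel gripper is mounted at the origin on the work surface. World frame = base frame: x ahead of the robot, y to its left, z up, the work surface at z = 0. Lengths are in m, angles in rad, forces in N, time in s.
With the tool pointing down it reaches from about 0.425 to 0.925 m from the base axis. Payload 6.8 kg.
Tool frame: the origin (TCP) lies between the finger pads, 19 mm behind the fingertips; this is the grasp point; z points along the fingers, y is the line along which they close (so a half turn about z gives the same grasp; the last joint's range is limited). The gripper opens to 85 mm and grips with 20 to 120 N. Pads are 22 mm wide; open, the fingers measure 114 mm over their backs; the gripper's body (76 mm by 85 mm) begins 54 mm behind the grasp point. The pads swing forward as they close: fully open they stand 13 mm farther back than shut.
Start: joints at [-0.108, 0.477, 0.022, 1.555, -0.011, 1.109, -0.083], TCP at [0.675, 0, 0.25] pointing down, gripper open.
Joint ranges: [-2.96, 2.96], [-0.34, 2.1], [-1.41, 1.46], [0.24, 2.44], [-1.37, 4.51], [0.17, 1.92], [-2.96, 2.96]. Speed limits (rad/s): [2.39, 2.39, 3.14, 3.14, 3.14, 3.14, 3.14].

### API

Orientations are given as a rotation vector (axis times angle).
In Python, from bench import get_obs, viewer, r gives the robot as it stands. The module is installed in compiled form; this text tells all that it offers.
- The arm moves only by the tool play_rows, never from a script. Its argument "commands" is a list that holds one entry, the list of rows, each a list of 5 numbers: the gripper's target within -1 to 1 (shut at 1, half-way at 0, fully open at -1), then the shift along the tool's x, y, z scaled (see below), then the turn about the tool's z scaled (see below). A call has 1 to 12 rows; each row is the pose to reach, as a shift and turn from the pose commanded when the call began, along the tool's axes at that moment; what a row does not reach only later rows make up. The controller multiplies each number of a shift by 0.2 m and each number of a turn by pi/2 rad. A row lasts 1/12 s, in which the tool goes at most 41.7 mm and 7.16 degrees, less where a joint would pass 70% of its speed; a pose out of reach is approached as far as the arm can. A call with a number of a shift or a turn outside -1 to 1 is refused whole. A call with a gripper value outside its range is refused whole. The fingers move at their own pace and stop on an object; "grip_force" is the grip in N (left out, the last holds). Time passes only in rows, so rows that repeat a pose let the fingers close. It gives the time, the measured TCP pose, the force, the opening and the grip force at its end, in the units of the state.
- get_obs(): the state, without advancing time (a new reading comes with each control period).
- viewer.grab_frame(name): name is "scene" or "side" or "wrist"; returns a dict with "pixels" (400x640x3 uint8, red, green, blue), "fovy" (degrees; the focal length in pixels is half the picture's height over the tangent of half this angle, whatever the lens; pixels are square), "cx", "cy" (the principal point, pixels), "world_to_cam" (4x4, takes a point from world to camera coordinates); the wrist camera has in their place "hand_eye" (4x4, takes a point from camera to tool coordinates, whose origin is the TCP and whose axes are the flange's). Camera axes: x right, y up, looking along -z (the intrinsics and any distortion apply to the point x, -y, -z); pixel columns grow to the right and rows downward; lengths in m; the calibration is good to about 2 mm. A picture is of the moment at which its call begins: read the wrist's pose just before it. There is no depth.
- r.hand_in(): hands the job in; it is judged then, once.
Trained networks look in a picture, given as the dict that the camera call returned (one of the last four; its "shot" number tells which), for a name from the list of things; names that differ only in an ending like _2 or _b are one class to them, and where a whole thing is asked for, a point or a joint stands for the part that bears it (a point fixed in the world has none). Each returns a list of dicts, best first, with "score" (0 to 1); they miss things now and then, are a little off and sometimes report something else, mostly with a low value. They report only what shows in the picture. A call takes as long as a camera call.
- viewer.trace(picture, thing): "pixels" (400x640 bool, what is visible of it) and "rect" ([left, top, right, bottom] in pixels, round what is visible of it).
The state is a dict: "clock": time; "joints": joint angles; "qvel": joint speeds; "tau": joint torques, N m; "tcp_pos": TCP position; "orientation": TCP orientation; "contact_force": force on the tool from outside, world axes, zero at the start; "moment": the same for the moment, N m; "grip_width": finger opening in m; "gripper_force": force on a finger pad.
Only numpy, scipy, OpenCV 4.12 (cv2) and the standard library are available. Lean on these libraries where they do the work, as an engineer would, in place of code of your own. Each camera call takes 0.05 s, during which the arm holds its last target. There are 200 camera calls.

### The job

The bust, the bottle and the build plate are standing on each other's places: put the white bust upright in the middle of the white round turntable, the amber bottle upright in the middle of the round cork coaster, and the aluminium build plate in the middle of the grey ribbed pad with its long side along the pad's long side. Their undersides are sticky, so never set any of them down on the bare steel and never tip one over: use the empty green mat as the halfway place, setting one of them down near its middle and letting go while you clear the others. Leave the blue cup and the orange rook where they stand.

Things in the scene. Friction and masses are not known exactly. Their poses are not given: they have to be found in the camera images.
- bust: White cured resin bust, 100 mm tall. Origin: centre of its underside, z up; it faces its own -x. Round plinth 54 mm across, shoulders 36 mm (x) by 62 mm (y) between heights 22 and 42 mm, neck 22 mm across, above that a round head 38 mm across with upright sides between heights 74 and 88 mm (good to grip there, tool centre at 82 mm). About 0.12 kg. It starts on the grey ribbed pad.
- bottle: Empty amber glass bottle with black twist cap (tight), 114 mm tall. Origin: centre of its underside, z up. Body 54 mm across up to height 66 mm, shoulder to a neck 26 mm across at 80 mm, cap 34 mm across from height 92 to 114 mm (good to grip by, tool centre at 103 mm). About 0.15 kg. It starts on the white turntable.
- build_plate: Aluminium build plate of a resin printer, working face down: slab 100 mm (x) by 70 mm (y), 8 mm thick, with a mounting block on top in the middle, 36 mm (x) by 30 mm (y), from height 8 to 46 mm (grip the block across y, tool centre at 35 mm). Origin: centre of its underside, z up, x along the long side. About 0.25 kg. It starts on the cork coaster, overhanging it. A half turn makes no difference.
- turntable: White round turntable, 120 mm across, flat, top 14 mm above the origin; it does not turn and is fixed to the counter. The bust's place. Origin: centre of its underside, on the counter.
- coaster: Round cork coaster, 112 mm across, flat, 8 mm thick, fixed. The bottle's place. Origin: centre of its underside, on the counter.
- drip_pad: Grey rectangular pad with black ribs along its length (ribs flush), 130 mm (its x) by 100 mm (its y), flat, 10 mm thick, fixed. The build plate's place. Origin: centre of its underside, on the counter; x along the long side.
- mat: Green square mat, 110 by 110 mm, flat, 6 mm thick, fixed, empty at the start: the free halfway place. Origin: centre of its underside, on the counter.
- cup: Blue mixing cup, empty, 64 mm across the rim, 62 mm tall, loose, a bystander standing on the steel. Origin: centre of its underside.
- rook: Orange printed chess rook, 32 mm across, 48 mm tall, loose, a bystander standing on the steel. Origin: centre of its underside.

How it is judged:
By the outcome, as a careful person would: the job done as asked, in the order asked, and still so for the second after the job is handed in, with the robot touching nothing.
It also fails if it takes over 112 s, if anything falls off the work surface, if the arm or the gripper's body presses on something with over 40 N, if the wrist force passes 120 N, or if a joint passes its speed limit or range.

## Working session

There is one attempt and no reset: what is moved stays moved. The work goes in short steps, Python scripts to look and compute and a tool call to move; the robot and the scene stay as the last step left them, time stands still between calls to the robot, and variables do not carry over. Pictures are saved under pics/ and viewed, at most 14 in all, crops included, and the job is handed in when it is done.

Besides the shell and the picture viewer there is one more tool, called after "Request:" in YAML: its name, and indented under it one key for each argument. play_rows: Moves the arm, as the interface text tells. Shifts and turns lie within -1 to 1; 1 stands for 0.2 m of shift or pi/2 rad of turn. Its arguments: {"type":"object","properties":{"commands":{"type":"array","items":{"type":"array","items":{"type":"array","items":{"type":"number","minimum":-1,"maximum":1}}}},"grip_force":{"type":"number"}},"required":["commands"]}

```bash
mkdir -p pics; cat > h.py <<'E'
import numpy as np, cv2
from bench import get_obs, viewer, r
from scipy.spatial.transform import Rotation as R
def save(f,n): cv2.imwrite(f'pics/{n}.png',f['pixels'][:,:,::-1])
def cam(f,o=None):
    """cam->world 4x4"""
    if 'world_to_cam' in f: return np.linalg.inv(f['world_to_cam'])
    T=np.eye(4);T[:3,:3]=R.from_rotvec(o['orientation']).as_matrix();T[:3,3]=o['tcp_pos']
    return T@np.array(f['hand_eye'])
def ray(f,uv,z,o=None):
    T=cam(f,o);uv=np.atleast_2d(uv).astype(float);F=200/np.tan(np.radians(f['fovy'])/2)
    d=np.c_[(uv[:,0]-f['cx'])/F,-(uv[:,1]-f['cy'])/F,-np.ones(len(uv))]@T[:3,:3].T
    return T[:3,3]+d*((z-T[2,3])/d[:,2])[:,None]
E
python3 - <<'E'
from h import *
o=get_obs();print({k:np.round(v,3) for k,v in o.items()})
for n in ['scene','side','wrist']:
    f=viewer.grab_frame(n);save(f,n+'0');print(n,[(k,np.round(v,3).tolist()) for k,v in f.items() if k!='pixels'])
    T=cam(f,o)
    for t in 'bust bottle build_plate turntable coaster drip_pad mat cup rook'.split():
        for q in viewer.trace(f,t)[:1]:
            m=q['pixels'];ys,xs=np.nonzero(m)
            print(t,round(q['score'],2),np.round(q['rect']),len(xs),ray(f,(xs.mean(),ys.mean()),0.01,o).round(3))
E
```

```text
{'clock': np.float64(0.0), 'joints': array([-0.108,  0.478,  0.022,  1.556, -0.011,  1.109, -0.083]), 'qvel': array([ 0.   , -0.   ,  0.   ,  0.003, -0.001, -0.   ,  0.001]), 'tau': array([-1.0000e-03, -5.9644e+01,  1.6080e+00, -2.8119e+01,  1.2000e-02,
        9.0000e-03,  0.0000e+00]), 'tcp_pos': array([ 0.674, -0.   ,  0.249]), 'orientation': array([-2.221e+00, -2.221e+00,  2.000e-03]), 'contact_force': array([-0.271, -0.   ,  0.613]), 'moment': array([ 0.039, -0.054, -0.007]), 'gripper_force': np.float64(0.0), 'grip_width': np.float64(0.085)}
scene [('fovy', 49.333), ('cx', 318.452), ('cy', 202.415), ('world_to_cam', [[-0.667, 0.745, -0.004, 0.381], [-0.619, -0.55, 0.561, 0.318], [0.416, 0.376, 0.828, -1.189], [0.0, 0.0, 0.0, 1.0]]), ('shot', 1)]
bottle 0.91 [332. 156. 358. 208.] 1009 [[ 0.461 -0.016  0.01 ]]
build_plate 0.63 [222. 180. 262. 219.] 721 [[ 0.661 -0.159  0.01 ]]
turntable 0.64 [325. 182. 376. 223.] 1423 [[0.504 0.028 0.01 ]]
coaster 0.92 [216. 182. 266. 213.] 294 [[ 0.659 -0.174  0.01 ]]
drip_pad 0.57 [294. 101. 309. 115.] 131 [[ 0.345 -0.259  0.01 ]]
mat 0.88 [361.
[... 791 characters left out ...]
216 0.01 ]]
rook 0.79 [256. 176. 268. 197.] 195 [[0.692 0.018 0.01 ]]
wrist [('fovy', 68.979), ('cx', 319.449), ('cy', 200.244), ('hand_eye', [[-0.0, 0.966, 0.259, 0.065], [1.0, 0.0, -0.0, 0.0], [-0.0, 0.259, -0.966, -0.125], [0.0, 0.0, 0.0, 1.0]]), ('shot', 3)]
bust 0.63 [110. 359. 149. 400.] 640 [[ 0.382 -0.318  0.01 ]]
bottle 0.95 [ 92. 148. 194. 206.] 4427 [[ 0.452 -0.004  0.01 ]]
build_plate 0.77 [262. 253. 342. 330.] 3270 [[ 0.646 -0.164  0.01 ]]
turntable 0.87 [128. 112. 222. 207.] 4788 [[0.505 0.029 0.01 ]]
drip_pad 0.82 [133. 357. 161. 384.] 522 [[ 0.413 -0.311  0.01 ]]
mat 0.63 [242.   0. 304.  15.] 546 [[0.631 0.189 0.01 ]]
rook 0.64 [312. 140. 333. 166.] 554 [[0.678 0.029 0.01 ]]
```

View pics/scene0.png

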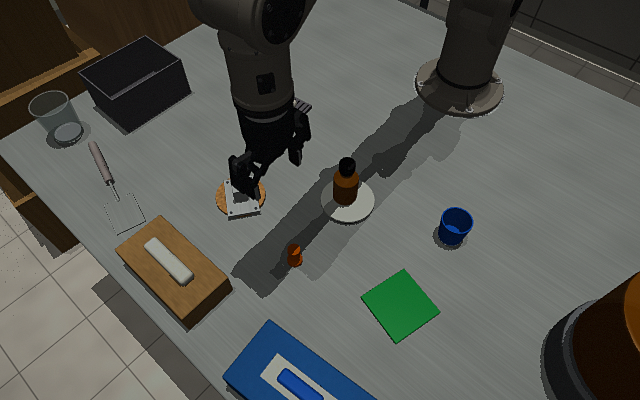

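View pics/side0.png

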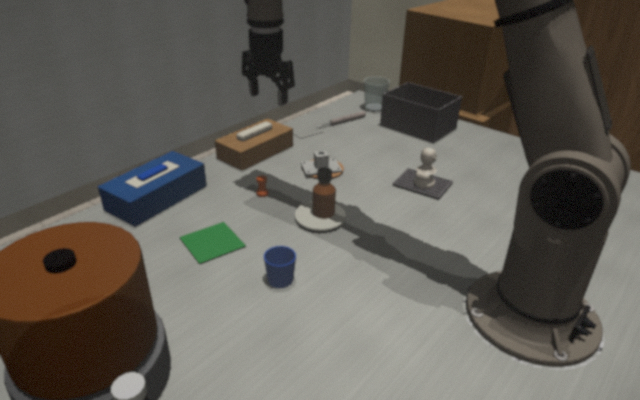

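View pics/wrist0.png

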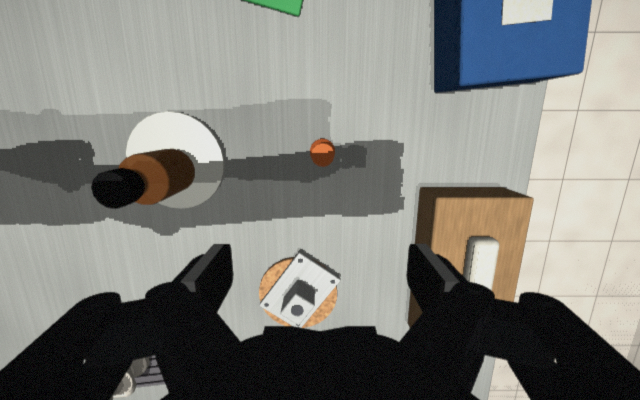

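```bash
cat >> h.py <<'E'
from scipy.optimize import least_squares
def bpts(m):
    c=max(cv2.findContours(m.astype(np.uint8),0,cv2.CHAIN_APPROX_NONE)[0],key=len)[:,0,:].astype(float)
    ok=(c[:,0]>1)&(c[:,0]<638)&(c[:,1]>1)&(c[:,1]<398); return c[ok]
def circ(P,rad):
    f=lambda q:np.hypot(P[:,0]-q[0],P[:,1]-q[1])-rad
    s=least_squares(f,P.mean(0),loss='soft_l1',f_scale=0.001); return s.x,np.median(abs(f(s.x)))
def look(n,things):
    o=get_obs();f=viewer.grab_frame(n);out={}
    for t in things:
        q=viewer.trace(f,t)
        if not q or q[0]['score']<.4: print(n,t,'none');continue
        c=bpts(q[0]['pixels'])
        if len(c)<8: continue
        z={'turntable':.014,'coaster':.008,'drip_pad':.010,'mat':.006}[t]
        P=ray(f,c,z,o)[:,:2]
        if t in('turntable','coaster'): x,e=circ(P,.06 if t=='turntable' else .056);print(n,t,x.round(4),'res',round(e,4),len(c))
        else:
            (cx,cy),(w,h),a=cv2.minAreaRect((P*1000).astype(np.float32));print(n,t,np.round([cx,cy,w,h,a],1))
    return f,o
E
python3 - <<'E'
from h import *
for n in ['scene','side','wrist']: look(n,['turntable','coaster','drip_pad','mat'])
E
```

```text
scene turntable [0.4975 0.0194] res 0.0017 171
scene coaster [ 0.7163 -0.2216] res 0.0064 63
scene drip_pad [ 347.4 -265.1   29.7   56.7    6.4]
scene mat [614.  247.3 111.6 112.8  75.2]
side turntable none
side coaster [ 0.6421 -0.1452] res 0.003 13
side drip_pad [ 392.6 -271.3  132.6  115.1    9.5]
side mat [607.9 250.6 112.1 117.4  74.9]
wrist turntable [0.4964 0.0179] res 0.001 343
wrist coaster [ 0.6465 -0.1714] res 0.0021 91
wrist drip_pad [ 407.2 -305.8   46.    54.5    8.2]
wrist mat [678.5  28.2  33.6  30.2  90. ]
```

Request:
play_rows:
  commands:
    - [[-1, -1, -1, 0, 0], [-1, -1, -1, 0, 0], [-1, -1, -1, 0, 0], [-1, -1, -1, 0, 0], [-1, -1, -1, 0, 0], [-1, -1, -1, 0, 0], [-1, -1, -1, 0, 0]]

```text
clock: 2.83
tcp_pos: [0.4723, -0.2024, 0.2502]
orientation: [2.224, 2.219, -0.001]
contact_force: [-0.8, -0.3, 0.3]
grip_width: 0.0855
gripper_force: 0.0
```

Request:
play_rows:
  commands:
    - [[-1, -0.35, -0.35, 0, 0], [-1, -0.35, -0.35, 0, 0], [-1, -0.35, -0.35, 0, 0], [-1, -0.35, -0.35, 0, 0], [-1, -0.35, -0.35, 0, 0], [-1, -0.35, -0.35, 0, 0], [-1, -0.35, -0.35, 0, 0]]

```text
clock: 3.42
tcp_pos: [0.4063, -0.2688, 0.25]
orientation: [2.218, 2.224, 0.001]
contact_force: [-0.3, -0.3, 0.5]
grip_width: 0.0857
gripper_force: 0.0
```

```bash
python3 - <<'E'
from h import *
f,o=look('wrist',['drip_pad']);save(f,'w1');print(o['clock'],o['tcp_pos'],o['orientation'],o['joints'].round(2))
look('scene',['coaster','turntable','drip_pad','mat'])
q=viewer.trace(f,'bust');print(q[0]['score'],q[0]['rect'])
E
```

```text
wrist drip_pad [ 397.1 -283.4  129.7  100.3    7.6]
3.4167 [ 0.40629155 -0.26875518  0.25004992] [2.21838248e+00 2.22423822e+00 8.57560473e-04] [ 0.32  0.16  0.15  2.   -0.03  0.98  0.49]
scene coaster [ 0.6412 -0.1697] res 0.0031 63
scene turntable [0.4976 0.0201] res 0.0021 169
scene drip_pad [ 400.1 -280.8  133.9  106.1    8.6]
scene mat [613.4 247.1 111.3 113.9  74.9]
0.61 [283.4, 165.1, 331.1, 223.5]
```

View pics/w1.png

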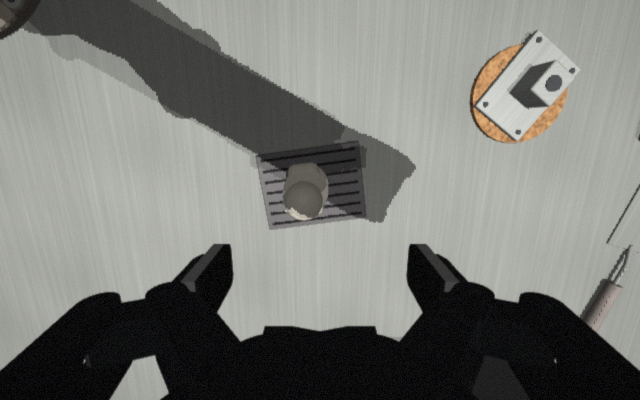

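```bash
python3 - <<'E'
from h import *
o=get_obs();f=viewer.grab_frame('wrist')
c=bpts(viewer.trace(f,'bust')[0]['pixels']);c=c[c[:,1]>196]
for z in(.084,.098): print('head',z,circ(ray(f,c,z,o)[:,:2],.019),len(c))
q=viewer.trace(f,'build_plate')[0];m=q['pixels'];c=bpts(m);print(q['score'])
print('plate',cv2.minAreaRect((ray(f,c,.016,o)[:,:2]*1000).astype(np.float32)))
q=viewer.trace(f,'coaster')[0];c=bpts(q['pixels']);print('coaster',q['score'],circ(ray(f,c,.008,o)[:,:2],.056),len(c))
q=viewer.trace(f,'mat');
im=f['pixels'].astype(int);m=(im[:,:,0]-im[:,:,2]>40);m[:,:440]=0;m[180:]=0
c=bpts(m);print('coaster colour',circ(ray(f,c,.008,o)[:,:2],.056),len(c))
E
```

```text
head 0.084 (array([ 0.38995454, -0.28420789]), np.float64(0.00098227650679273)) 64
head 0.098 (array([ 0.39068298, -0.27935909]), np.float64(0.0005686997921970655)) 64
0.63
plate ((645.41015625, -164.9481201171875), (102.23259735107422, 74.18917083740234), 54.212711334228516)
coaster 0.95 (array([ 0.64294536, -0.17173962]), np.float64(0.0017181373979049328)) 373
coaster colour (array([ 0.6434635 , -0.16938646]), np.float64(0.001596105904452562)) 229
```

Request:
play_rows:
  commands:
    - [[-1, -0.05, -0.075, 0, 0], [-1, -0.05, -0.075, 0.2, 0], [-1, -0.05, -0.075, 0.4, 0], [-1, -0.05, -0.075, 0.55, 0], [-1, -0.05, -0.075, 0.7, 0], [-1, -0.05, -0.075, 0.79, 0], [-1, -0.05, -0.075, 0.79, 0], [-1, -0.05, -0.075, 0.79, 0]]

```text
clock: 4.73
tcp_pos: [0.3896, -0.2798, 0.0916]
orientation: [-2.22, -2.22, 0.001]
contact_force: [-0.8, -0.6, 0.4]
grip_width: 0.0852
gripper_force: 0.0
```

```bash
python3 - <<'E'
from h import *
o=get_obs();f=viewer.grab_frame('wrist');save(f,'w2');print(o['tcp_pos'],o['contact_force'])
E
```

```text
[ 0.38958746 -0.279848    0.09162629] [-0.75463811 -0.56597924  0.35181615]
```

View pics/w2.png

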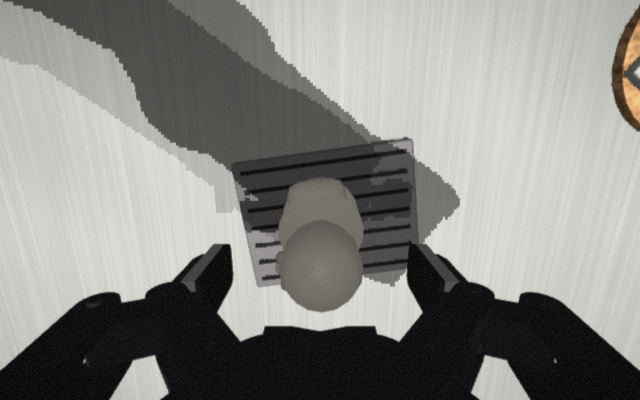

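Request:
play_rows:
  commands:
    - [[1, 0, 0, 0, 0], [1, 0, 0, 0, 0], [1, 0, 0, 0, 0], [1, 0, 0, 0, 0], [1, 0, 0, 0, 0], [1, 0, 0, 0, 0], [1, 0, 0, 0, 0], [1, 0, 0, 0, 0], [1, 0, 0, 0, 0], [1, 0, 0, 0, 0]]
  grip_force: 40

```text
clock: 5.62
tcp_pos: [0.3905, -0.2803, 0.0931]
orientation: [2.221, 2.22, 0.001]
contact_force: [-1.2, 1.2, 8.7]
grip_width: 0.0365
gripper_force: 39.4
```

```bash
python3 - <<'E'
from h import *
f,o=look('wrist',['drip_pad'])
c=bpts(viewer.trace(f,'bust')[0]['pixels']);c=c[c[:,1]>250]
for z in(.084,.098): print('head',z,circ(ray(f,c,z,o)[:,:2],.019),len(c))
print(o['tcp_pos'],o['grip_width'],o['contact_force'])
E
```

```text
wrist drip_pad [ 397.1 -283.   130.2  101.     7.3]
head 0.084 (array([ 0.39067597, -0.29109024]), np.float64(0.0006742682980071541)) 152
head 0.098 (array([ 0.39062646, -0.280965  ]), np.float64(0.0004456300001293746)) 152
[ 0.39048791 -0.28034494  0.09305961] 0.03652584497581888 [-1.22472541  1.19631778  8.67163778]
```

Request:
play_rows:
  commands:
    - [[1, 0, 0, -0.1, 0], [1, 0, 0, -0.3, 0], [1, 0, 0, -0.5, 0], [1, 0, 0, -0.7, 0], [1, 0, 0, -0.9, 0], [1, 0.15, 0.06, -0.9, 0], [1, 0.3, 0.12, -0.9, 0], [1, 0.5, 0.2, -0.9, 0], [1, 0.7, 0.28, -0.9, 0], [1, 0.85, 0.34, -0.9, 0], [1, 1, 0.4, -0.9, 0], [1, 1, 0.4, -0.9, 0]]

```text
clock: 6.77
tcp_pos: [0.472, -0.0728, 0.2723]
orientation: [-2.21, -2.232, -0.005]
contact_force: [-0.8, -0.4, -0.8]
grip_width: 0.0365
gripper_force: 40.9
```

Request:
play_rows:
  commands:
    - [[1, 0.15, 0.06, 0, 0], [1, 0.3, 0.12, 0, 0], [1, 0.5, 0.2, 0, 0], [1, 0.7, 0.28, 0, 0], [1, 0.85, 0.34, 0, 0], [1, 1, 0.4, 0, 0], [1, 1, 0.4, 0, 0]]

```text
clock: 7.35
tcp_pos: [0.5508, 0.1279, 0.272]
orientation: [-2.21, -2.23, -0.006]
contact_force: [1.1, 0.4, -0.5]
grip_width: 0.0366
gripper_force: 40.9
```

Request:
play_rows:
  commands:
    - [[1, 0.15, 0.07, 0, 0], [1, 0.3, 0.14, 0, 0], [1, 0.45, 0.21, 0, 0], [1, 0.64, 0.3, 0, 0], [1, 0.64, 0.3, 0, 0], [1, 0.64, 0.3, 0, 0]]

```text
clock: 7.85
tcp_pos: [0.6095, 0.2506, 0.2711]
orientation: [-2.216, -2.225, 0.001]
contact_force: [-0.7, 0.1, -1.6]
grip_width: 0.0366
gripper_force: 41.1
```

```bash
python3 - <<'E'
from h import *
f,o=look('wrist',['mat']);save(f,'w3');print(o['tcp_pos'],o['orientation'],o['grip_width'],o['clock'])
look('scene',['coaster','turntable','drip_pad']);look('side',['coaster','turntable','drip_pad'])
E
```

```text
wrist mat [613.2 247.4 109.7 110.4  75.1]
[0.60952431 0.25063811 0.27107711] [-2.21572359e+00 -2.22501946e+00  8.10576425e-04] 0.036643151359015864 7.85
scene coaster [ 0.6422 -0.1681] res 0.0029 62
scene turntable [0.4999 0.0192] res 0.0013 171
scene drip_pad [ 400.5 -280.5  135.   104.1    6.9]
side coaster [ 0.641  -0.1549] res 0.0042 19
side turntable none
side drip_pad [ 391.5 -273.6  132.8  114.2    7.1]
```

View pics/w3.png

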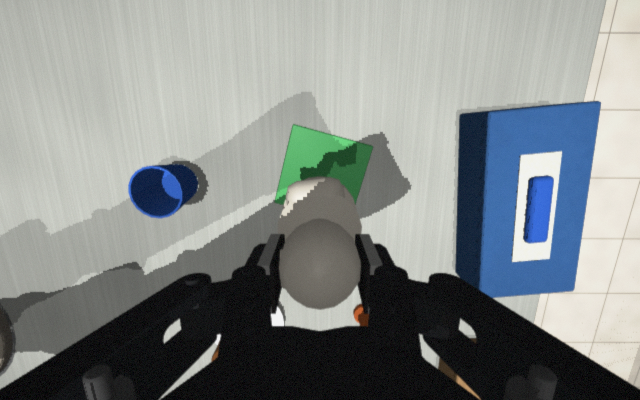

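Request:
play_rows:
  commands:
    - [[1, -0.015, 0.015, 0.1, 0], [1, -0.015, 0.015, 0.25, 0], [1, -0.015, 0.015, 0.4, 0], [1, -0.015, 0.015, 0.55, 0], [1, -0.015, 0.015, 0.7, 0], [1, -0.015, 0.015, 0.8, 0], [1, -0.015, 0.015, 0.86, 0], [1, -0.015, 0.015, 0.89, 0], [1, -0.015, 0.015, 0.9, 0], [1, -0.015, 0.015, 0.9, 0], [1, -0.015, 0.015, 0.9, 0]]

```text
clock: 9.27
tcp_pos: [0.6141, 0.2455, 0.0936]
orientation: [2.221, 2.221, 0.004]
contact_force: [-0.3, 0.0, -1.5]
grip_width: 0.0365
gripper_force: 41.1
```

Request:
play_rows:
  commands:
    - [[1, 0, 0, 0.01, 0], [1, 0, 0, 0.02, 0], [1, 0, 0, 0.02, 0], [1, 0, 0, 0.02, 0]]

```text
clock: 9.6
tcp_pos: [0.6138, 0.2456, 0.0892]
orientation: [2.221, 2.221, 0.003]
contact_force: [-0.5, 0.7, 4.1]
grip_width: 0.0362
gripper_force: 41.6
```

Contact felt (4 N). Release and rise.

Request:
play_rows:
  commands:
    - [[-1, 0, 0, 0, 0], [-1, 0, 0, 0, 0], [-1, 0, 0, 0, 0], [-1, 0, 0, 0, 0], [-1, 0, 0, 0, 0], [-1, 0, 0, 0, 0], [-1, 0, 0, 0, 0], [-1, 0, 0, -0.2, 0], [-1, 0, 0, -0.4, 0], [-1, 0, 0, -0.6, 0], [-1, 0, 0, -0.8, 0], [-1, 0, 0, -0.8, 0]]

```text
clock: 10.6
tcp_pos: [0.6169, 0.247, 0.2577]
orientation: [2.218, 2.218, 0.022]
contact_force: [1.5, 1.1, 2.2]
grip_width: 0.0851
gripper_force: 0.0
```

```bash
python3 - <<'E'
from h import *
o=get_obs();f=viewer.grab_frame('wrist');print(o['tcp_pos'],o['grip_width'])
q=viewer.trace(f,'bust')[0];print(q['score'],q['rect']);c=bpts(q['pixels']);m=c[:,1]
c=c[m>m.max()-25];print(circ(ray(f,c,.094,o)[:,:2],.019))
save(f,'w4')
E
```

```text
[0.61692798 0.24700173 0.25770039] 0.08514937101096473
0.81 [293.6, 153.6, 337.6, 209.5]
(array([0.61368636, 0.24674443]), np.float64(0.0005784667959387348))
```

View pics/w4.png

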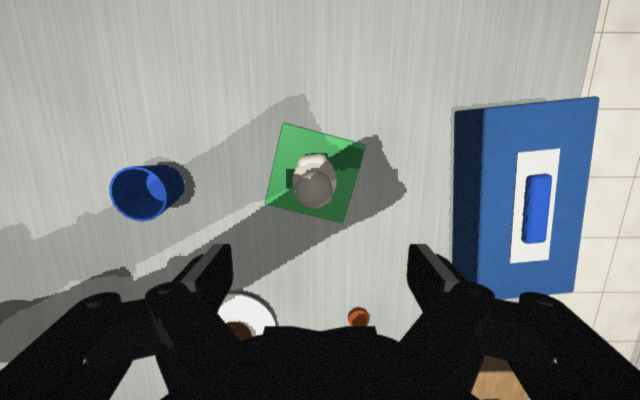

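Request:
play_rows:
  commands:
    - [[-1, -0.2, 0, 0, 0], [-1, -0.4, 0.02, 0, 0], [-1, -0.6, 0.04, 0, 0], [-1, -0.8, 0.06, 0, 0], [-1, -1, 0.07, 0, 0], [-1, -1, 0.07, 0, 0]]

```text
clock: 11.2
tcp_pos: [0.6265, 0.0328, 0.2458]
orientation: [2.234, 2.205, -0.011]
contact_force: [0.1, -0.2, -0.8]
grip_width: 0.0854
gripper_force: 0.0
```

Request:
play_rows:
  commands:
    - [[-1, -0.2, 0, 0, 0.07], [-1, -0.4, 0.02, 0, 0.14], [-1, -0.6, 0.04, 0, 0.21], [-1, -0.8, 0.06, 0, 0.28], [-1, -1, 0.07, 0, 0.35], [-1, -1, 0.07, 0, 0.4], [-1, -1, 0.07, 0, 0.4], [-1, -1, 0.07, 0, 0.4]]

```text
clock: 11.87
tcp_pos: [0.6403, -0.1543, 0.2461]
orientation: [-2.796, -1.428, 0.004]
contact_force: [-0.1, 0.8, -0.5]
grip_width: 0.0857
gripper_force: 0.0
```

```bash
cat >> h.py <<'E'
def totool(o,dx,dy,dz=0):
    """world shift -> scaled tool shift"""
    return (R.from_rotvec(o['orientation']).inv().apply([dx,dy,dz])/.2).round(3)
def yang(o):
    y=R.from_rotvec(o['orientation']).as_matrix()[:,1]; return np.degrees(np.arctan2(y[1],y[0]))
E
python3 - <<'E'
from h import *
f,o=look('wrist',['coaster']);save(f,'w5');print(o['tcp_pos'],yang(o),o['joints'].round(2),o['clock'])
q=viewer.trace(f,'build_plate')[0];c=bpts(q['pixels']);print(q['score'],q['rect'])
print('plate',cv2.minAreaRect((ray(f,c,.016,o)[:,:2]*1000).astype(np.float32)))
E
```

```text
wrist coaster [ 0.7175 -0.2224] res 0.0076 135
[ 0.64027102 -0.15433372  0.24612239] -35.88929092402239 [ 0.09  0.45  0.08  1.6  -0.04  1.09 -0.45] 11.8667
0.9 [302.3, 136.8, 360.4, 222.1]
plate ((647.1309814453125, -163.35598754882812), (100.62552642822266, 69.86351776123047), 54.256099700927734)
```

View pics/w5.png

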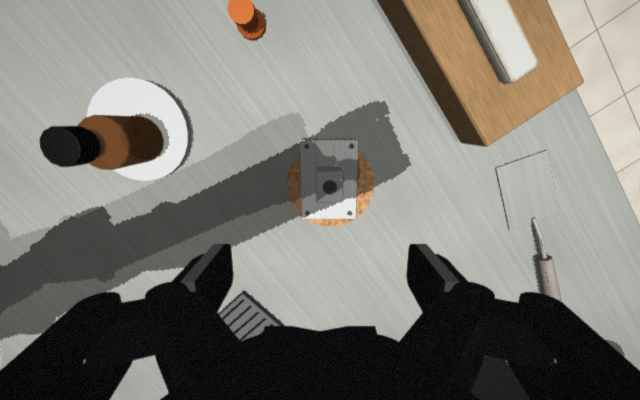

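Request:
play_rows:
  commands:
    - [[-1, -0.017, 0.053, 0.15, 0], [-1, -0.017, 0.053, 0.35, 0], [-1, -0.017, 0.053, 0.55, 0], [-1, -0.017, 0.053, 0.75, 0], [-1, -0.017, 0.053, 0.88, 0], [-1, -0.017, 0.053, 0.96, 0], [-1, -0.017, 0.053, 1, 0], [-1, -0.017, 0.053, 1, 0]]

```text
clock: 12.68
tcp_pos: [0.6465, -0.1624, 0.0459]
orientation: [-2.795, -1.428, 0.004]
contact_force: [-0.6, 0.5, 0.2]
grip_width: 0.0855
gripper_force: 0.0
```

Request:
play_rows:
  commands:
    - [[1, 0, 0, 0.01, 0], [1, 0, 0, 0.01, 0], [1, 0, 0, 0.01, 0], [1, 0, 0, 0.01, 0], [1, 0, 0, 0.01, 0], [1, 0, 0, 0.01, 0], [1, 0, 0, 0.01, 0], [1, 0, 0, 0.01, 0], [1, 0, 0, 0.01, 0], [1, 0, 0, 0.01, 0], [1, 0, 0, 0.01, 0]]
  grip_force: 60

```text
clock: 13.6
tcp_pos: [0.6485, -0.1641, 0.0474]
orientation: [2.798, 1.426, 0.003]
contact_force: [-0.1, 0.8, 6.8]
grip_width: 0.029
gripper_force: 62.2
```

```bash
python3 - <<'E'
from h import *
o=get_obs();f=viewer.grab_frame('wrist');save(f,'w6');print(o['tcp_pos'],yang(o),o['grip_width'],o['clock'])
q=viewer.trace(f,'build_plate')[0];c=bpts(q['pixels']);print(q['score'],q['rect'])
print('plate',cv2.minAreaRect((ray(f,c,.016,o)[:,:2]*1000).astype(np.float32)))
E
```

```text
[ 0.64848731 -0.16412221  0.04737406] -36.00493751554693 0.02898579876657683 13.6
0.59 [255.1, 154.3, 387.7, 319.7]
plate ((648.227294921875, -164.81100463867188), (100.45178985595703, 69.7253189086914), 53.96324157714844)
```

Request:
play_rows:
  commands:
    - [[1, 0, 0, -0.1, 0], [1, 0, 0, -0.25, 0], [1, 0, 0, -0.4, 0], [1, -0.05, -0.025, -0.5, 0], [1, -0.15, -0.08, -0.5, 0.05], [1, -0.3, -0.16, -0.5, 0.1], [1, -0.45, -0.24, -0.5, 0.15], [1, -0.6, -0.33, -0.5, 0.2], [1, -0.72, -0.4, -0.5, 0.25], [1, -0.8, -0.45, -0.5, 0.3], [1, -0.8, -0.45, -0.5, 0.3], [1, -0.8, -0.45, -0.5, 0.3]]

```text
clock: 14.7
tcp_pos: [0.4796, -0.241, 0.146]
orientation: [-3.055, -0.731, 0.001]
contact_force: [-0.1, 0.4, -1.4]
grip_width: 0.0288
gripper_force: 61.0
```

```bash
python3 - <<'E'
from h import *
o=get_obs();p=o['tcp_pos'];print(p,yang(o),o['grip_width'])
print(totool(o,.3980-p[0],-.2822-p[1],.0494-p[2]),'turn',(yang(o)+82.47)/90)
E
```

```text
[ 0.47958675 -0.24104414  0.14604648] -63.07996243645286 0.028751209087113375
[-0.457 -0.001  0.483] turn 0.21544486181719044
```

Request:
play_rows:
  commands:
    - [[1, -0.08, 0, 0, 0.05], [1, -0.2, 0, 0.05, 0.1], [1, -0.3, 0, 0.1, 0.15], [1, -0.4, 0, 0.2, 0.2], [1, -0.457, 0, 0.3, 0.215], [1, -0.457, 0, 0.35, 0.215], [1, -0.457, 0, 0.35, 0.215], [1, -0.457, 0, 0.35, 0.215]]

```text
clock: 15.37
tcp_pos: [0.4009, -0.2813, 0.0759]
orientation: [-3.134, -0.214, -0.001]
contact_force: [0.7, -0.6, -2.2]
grip_width: 0.0288
gripper_force: 61.0
```

```bash
python3 - <<'E'
from h import *
f,o=look('wrist',['drip_pad']);save(f,'w7');p=o['tcp_pos'];print(p,yang(o),o['grip_width'])
print(totool(o,.3980-p[0],-.2822-p[1],.0494-p[2]),'turn',(yang(o)+82.47)/90)
q=viewer.trace(f,'build_plate')[0];c=bpts(q['pixels']);print(q['score'],q['rect'])
print('plate',cv2.minAreaRect((ray(f,c,p[2]-.0394+.008,o)[:,:2]*1000).astype(np.float32)))
E
```

```text
wrist drip_pad [ 414.5 -281.2   94.6   99.6    7.8]
[ 0.40094637 -0.28131311  0.07593237] -82.17861931076291 0.028825279420612474
[-0.015  0.002  0.133] turn 0.003237563213745413
0.56 [257.4, 153.4, 385.6, 319.7]
plate ((400.4158935546875, -281.42205810546875), (100.4159927368164, 69.73579406738281), 7.803527355194092)
```

View pics/w7.png

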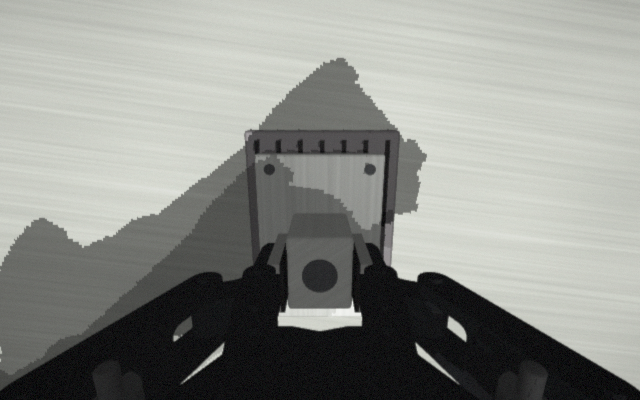

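Request:
play_rows:
  commands:
    - [[1, -0.016, 0.003, 0.05, 0.0], [1, -0.016, 0.003, 0.09, 0.0], [1, -0.016, 0.003, 0.115, 0.0], [1, -0.016, 0.003, 0.125, 0.0], [1, -0.016, 0.003, 0.13, 0.0], [1, -0.016, 0.003, 0.13, 0.0], [1, -0.016, 0.003, 0.13, 0.0]]

```text
clock: 16.1
tcp_pos: [0.3963, -0.2831, 0.0501]
orientation: [3.134, 0.21, 0.0]
contact_force: [0.7, -0.3, -2.8]
grip_width: 0.029
gripper_force: 61.0
```

Request:
play_rows:
  commands:
    - [[1, 0.006, 0, 0.004, 0], [1, 0.006, 0, 0.008, 0], [1, 0.006, 0, 0.008, 0]]

```text
clock: 16.35
tcp_pos: [0.3977, -0.2831, 0.0493]
orientation: [3.135, 0.209, 0.001]
contact_force: [-3.1, 1.9, 8.6]
grip_width: 0.0289
gripper_force: 62.5
```

Seated (8.6 N). Release, rise, look.

Request:
play_rows:
  commands:
    - [[-1, 0, 0, 0, 0], [-1, 0, 0, 0, 0], [-1, 0, 0, 0, 0], [-1, 0, 0, 0, 0], [-1, 0, 0, 0, 0], [-1, 0, 0, 0, 0], [-1, 0, 0, 0, 0], [-1, 0, 0, -0.2, 0], [-1, 0, 0, -0.4, 0], [-1, 0, 0, -0.6, 0], [-1, 0, 0, -0.8, 0], [-1, 0, 0, -1, 0]]

```text
clock: 17.35
tcp_pos: [0.3968, -0.2827, 0.2503]
orientation: [3.135, 0.209, -0.0]
contact_force: [1.3, 0.0, 0.6]
grip_width: 0.085
gripper_force: 0.0
```

```bash
python3 - <<'E'
from h import *
f,o=look('wrist',['drip_pad']);p=o['tcp_pos'];print(p,yang(o),o['grip_width'],o['joints'].round(2))
q=viewer.trace(f,'build_plate')[0];c=bpts(q['pixels']);print(q['score'],q['rect'])
print('plate',cv2.minAreaRect((ray(f,c,.018,o)[:,:2]*1000).astype(np.float32)))
look('scene',['turntable','coaster'])
print('to bottle',totool(o,.4975-p[0],.0192-p[1]))
E
```

```text
wrist drip_pad [ 397.  -284.4  129.7  100.9    7.8]
[ 0.39680547 -0.2827498   0.25032229] -82.37123897019872 0.08502354550396658 [ 0.18  0.16  0.35  2.01 -0.07  0.98 -0.87]
0.71 [291.5, 137.0, 353.4, 220.1]
plate ((396.8204345703125, -283.3780212402344), (102.09181213378906, 71.34732818603516), 8.138973236083984)
scene turntable [0.4985 0.0189] res 0.0013 171
scene coaster [ 0.6451 -0.1693] res 0.0008 131
to bottle [ 0.699 -1.43  -0.   ]
```

Request:
play_rows:
  commands:
    - [[-1, 0.06, -0.12, -0.05, 0], [-1, 0.14, -0.28, -0.1, 0], [-1, 0.22, -0.44, -0.1, 0], [-1, 0.3, -0.6, -0.1, 0], [-1, 0.38, -0.78, -0.1, 0], [-1, 0.46, -0.94, -0.1, 0], [-1, 0.5, -1, -0.1, 0], [-1, 0.5, -1, -0.1, 0]]

```text
clock: 18.32
tcp_pos: [0.4703, -0.0669, 0.2665]
orientation: [-3.133, -0.221, 0.005]
contact_force: [-0.6, -0.9, 0.3]
grip_width: 0.0855
gripper_force: 0.0
```

Request:
play_rows:
  commands:
    - [[-1, 0.08, -0.16, 0, 0], [-1, 0.16, -0.32, 0, 0], [-1, 0.2, -0.43, 0, 0], [-1, 0.2, -0.43, 0, 0], [-1, 0.2, -0.43, 0, 0]]

```text
clock: 18.73
tcp_pos: [0.4973, 0.0193, 0.2668]
orientation: [3.134, 0.212, -0.005]
contact_force: [-1.0, -0.7, -0.1]
grip_width: 0.0853
gripper_force: 0.0
```

```bash
python3 - <<'E'
from h import *
f,o=look('wrist',['turntable']);save(f,'w8');p=o['tcp_pos'];print(p,yang(o),o['clock'])
q=viewer.trace(f,'bottle')[0];print(q['score'],q['rect'])
im=f['pixels'].max(2)
m=(im<32);m[300:]=0;m&=cv2.dilate(q['pixels'].astype(np.uint8),np.ones((5,5)))>0
n,l,s,_=cv2.connectedComponentsWithStats(m.astype(np.uint8));i=1+s[1:,4].argmax();print(s[i])
c=bpts(l==i);
for z in(.106,.128): print('cap',z,circ(ray(f,c,z,o)[:,:2],.017))
E
```

```text
wrist turntable [0.4955 0.0183] res 0.0013 366
[0.49734107 0.01928784 0.2667891 ] -82.25250534641349 18.7333
0.67 [305.7, 159.1, 353.9, 214.1]
[313 179  35  37 992]
cap 0.106 (array([0.48997591, 0.00732549]), np.float64(0.0010152008436107689))
cap 0.128 (array([0.49562948, 0.00894633]), np.float64(0.0004705010731341566))
```

View pics/w8.png

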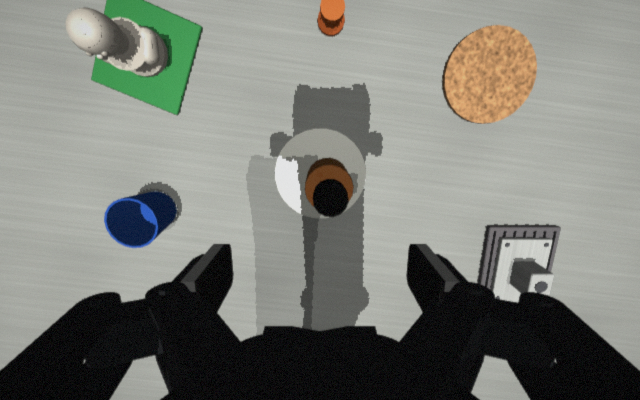

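Request:
play_rows:
  commands:
    - [[-1, -0.015, 0.05, 0.1, 0], [-1, -0.015, 0.05, 0.25, 0], [-1, -0.015, 0.05, 0.4, 0], [-1, -0.015, 0.05, 0.55, 0], [-1, -0.015, 0.05, 0.66, 0], [-1, -0.015, 0.05, 0.72, 0], [-1, -0.015, 0.05, 0.75, 0], [-1, -0.015, 0.05, 0.75, 0]]

```text
clock: 19.55
tcp_pos: [0.4954, 0.0075, 0.1172]
orientation: [3.134, 0.206, -0.004]
contact_force: [-0.8, -0.3, 0.1]
grip_width: 0.0852
gripper_force: 0.0
```

```bash
python3 - <<'E'
from h import *
f,o=look('wrist',['turntable']);p=o['tcp_pos'];print(p,yang(o))
q=viewer.trace(f,'bottle')[0];print(q['score'],q['rect'])
im=f['pixels'].max(2)
m=(im<32);m&=cv2.dilate(q['pixels'].astype(np.uint8),np.ones((5,5)))>0
n,l,s,_=cv2.connectedComponentsWithStats(m.astype(np.uint8));i=1+s[1:,4].argmax();print(s[i])
print('cap',circ(ray(f,bpts(l==i),.128,o)[:,:2],.017))
E
```

```text
wrist turntable [0.4952 0.0181] res 0.0009 512
[0.49538683 0.00752785 0.11721974] -82.460637748851
0.96 [272.8, 176.0, 362.6, 313.8]
[ 280  229   75   84 4940]
cap (array([0.49666696, 0.00873068]), np.float64(0.0014926347950955897))
```

Request:
play_rows:
  commands:
    - [[1, 0.005, 0, 0, 0], [1, 0.005, 0, 0, 0], [1, 0.005, 0, 0, 0], [1, 0.005, 0, 0, 0], [1, 0.005, 0, 0, 0], [1, 0.005, 0, 0, 0], [1, 0.005, 0, 0, 0], [1, 0.005, 0, 0, 0], [1, 0.005, 0, 0, 0], [1, 0.005, 0, 0, 0]]
  grip_force: 45

```text
clock: 20.53
tcp_pos: [0.4977, 0.0091, 0.1189]
orientation: [-3.134, -0.21, -0.001]
contact_force: [-2.1, -0.5, 5.4]
grip_width: 0.0328
gripper_force: 44.3
```

```bash
python3 - <<'E'
from h import *
f,o=look('wrist',['turntable']);p=o['tcp_pos'];print(p,yang(o))
q=viewer.trace(f,'bottle')[0]
im=f['pixels'].max(2)
m=(im<32);m&=cv2.dilate(q['pixels'].astype(np.uint8),np.ones((5,5)))>0
n,l,s,_=cv2.connectedComponentsWithStats(m.astype(np.uint8));i=1+s[1:,4].argmax();print(s[i])
c=bpts(l==i);print('cap',circ(ray(f,c,.128,o)[:,:2],.017), circ(ray(f,c[c[:,1]>c[:,1].max()-25],.128,o)[:,:2],.017))
print(totool(o,.644-p[0],-.170-p[1]))
E
```

```text
wrist turntable [0.4945 0.0179] res 0.0013 453
[0.49771522 0.00906572 0.11893678] -82.35139971509942
[ 281  233   77   83 5037]
cap (array([0.4982774 , 0.00944368]), np.float64(0.00166893199157149)) (array([0.49487468, 0.00874114]), np.float64(0.00020972020426679103))
[0.606 0.985 0.   ]
```

Request:
play_rows:
  commands:
    - [[1, 0, 0, -0.1, 0], [1, 0, 0, -0.25, 0], [1, 0, 0, -0.4, 0], [1, 0.05, 0.08, -0.5, 0], [1, 0.13, 0.2, -0.55, 0], [1, 0.22, 0.35, -0.55, 0], [1, 0.31, 0.5, -0.55, 0], [1, 0.4, 0.65, -0.55, 0], [1, 0.5, 0.8, -0.55, 0], [1, 0.57, 0.93, -0.55, 0], [1, 0.606, 0.985, -0.55, 0], [1, 0.606, 0.985, -0.55, 0]]

```text
clock: 21.68
tcp_pos: [0.6445, -0.174, 0.2275]
orientation: [3.133, 0.203, -0.001]
contact_force: [-0.9, -0.2, -1.3]
grip_width: 0.0323
gripper_force: 45.0
```

```bash
python3 - <<'E'
from h import *
o=get_obs();f=viewer.grab_frame('wrist');save(f,'w9');p=o['tcp_pos'];print(p,yang(o),o['grip_width'])
o=get_obs();f=viewer.grab_frame('wrist')
q=viewer.trace(f,'coaster')[0];c=bpts(q['pixels']);print(q['score'],len(c),circ(ray(f,c,.008,o)[:,:2],.056))
c=c[c[:,1]<c[:,1].min()+45];print(len(c),circ(ray(f,c,.008,o)[:,:2],.056))
look('scene',['coaster'])
print(totool(o,.644+.0015-p[0],-.170-p[1],.1131-p[2]))
E
```

```text
[ 0.64445475 -0.17396091  0.22746181] -82.59410529544519 0.03229471860445845Traceback (most recent call last):
  File "<stdin>", line 4, in <module>
IndexError: list index out of range
```

View pics/w9.png

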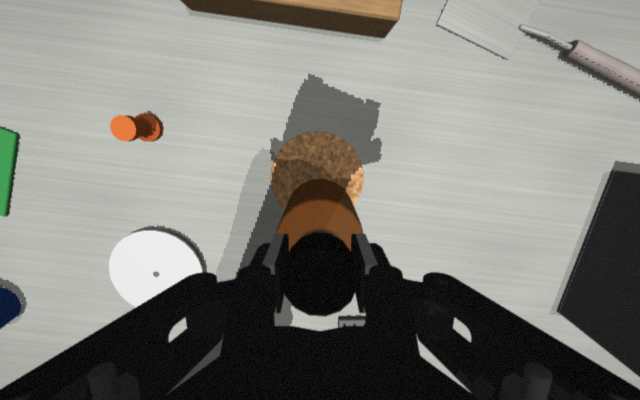

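```bash
python3 - <<'E'
from h import *
o=get_obs();f=viewer.grab_frame('wrist');p=o['tcp_pos'];print(p)
im=f['pixels'].astype(int);m=(im[:,:,0]-im[:,:,2]>25);m[:110]=0;m[:,:240]=0;m[:,400:]=0;m[200:]=0
c=bpts(m);c=c[(c[:,1]<190)];print(c.min(0),c.max(0),circ(ray(f,c,.008,o)[:,:2],.056))
print('tt dot',ray(f,(156,274),.014,o))
q=viewer.trace(f,'turntable')[0];c=bpts(q['pixels']);print(q['score'],circ(ray(f,c,.014,o)[:,:2],.06))
look('scene',['coaster','turntable'])
print(totool(o,.644+.0015-p[0],-.170-p[1],.1131-p[2]))
E
```

```text
[ 0.64307035 -0.16880705  0.22768196]
[276. 130.] [368. 189.] (array([ 0.64322747, -0.17170821]), np.float64(0.0003828883143940434))
tt dot [[0.49189242 0.02378861 0.014     ]]
0.94 (array([0.49889746, 0.01756603]), np.float64(0.0019090507663160339))
scene coaster [ 0.6444 -0.1689] res 0.0013 132
scene turntable [0.4976 0.0194] res 0.0007 142
[0.012 0.008 0.573]
```

Request:
play_rows:
  commands:
    - [[1, 0.008, 0.009, 0.1, 0], [1, 0.008, 0.009, 0.22, 0], [1, 0.008, 0.009, 0.34, 0], [1, 0.008, 0.009, 0.44, 0], [1, 0.008, 0.009, 0.5, 0], [1, 0.008, 0.009, 0.54, 0], [1, 0.008, 0.009, 0.555, 0], [1, 0.008, 0.009, 0.555, 0], [1, 0.008, 0.009, 0.555, 0]]

```text
clock: 22.83
tcp_pos: [0.6463, -0.1718, 0.1185]
orientation: [3.134, 0.21, 0.003]
contact_force: [0.2, 0.6, -0.2]
grip_width: 0.033
gripper_force: 45.0
```

Request:
play_rows:
  commands:
    - [[1, -0.004, -0.005, 0.01, 0], [1, -0.004, -0.005, 0.02, 0], [1, -0.004, -0.005, 0.026, 0], [1, -0.004, -0.005, 0.03, 0], [1, -0.004, -0.005, 0.03, 0]]

```text
clock: 23.25
tcp_pos: [0.6454, -0.1708, 0.1131]
orientation: [3.135, 0.209, 0.003]
contact_force: [-2.9, 0.4, 8.1]
grip_width: 0.0328
gripper_force: 45.9
```

Seated. Release, rise.

Request:
play_rows:
  commands:
    - [[-1, 0, 0, 0, 0], [-1, 0, 0, 0, 0], [-1, 0, 0, 0, 0], [-1, 0, 0, 0, 0], [-1, 0, 0, 0, 0], [-1, 0, 0, 0, 0], [-1, 0, 0, 0, 0], [-1, 0, 0, -0.2, 0], [-1, 0, 0, -0.4, 0], [-1, 0, 0, -0.6, 0], [-1, 0, 0, -0.75, 0], [-1, 0, 0, -0.75, 0]]

```text
clock: 24.25
tcp_pos: [0.6481, -0.1719, 0.2695]
orientation: [3.132, 0.209, 0.019]
contact_force: [0.8, -0.7, 1.9]
grip_width: 0.0854
gripper_force: 0.0
```

```bash
python3 - <<'E'
from h import *
f,o=look('wrist',['coaster','turntable']);p=o['tcp_pos'];print(p,yang(o),o['clock'])
q=viewer.trace(f,'bottle')[0];print(q['score'],q['rect'])
im=f['pixels'].max(2)
m=(im<32);m&=cv2.dilate(q['pixels'].astype(np.uint8),np.ones((5,5)))>0
n,l,s,_=cv2.connectedComponentsWithStats(m.astype(np.uint8));i=1+s[1:,4].argmax();print(s[i])
print('cap',circ(ray(f,bpts(l==i),.122,o)[:,:2],.017))
print('bust',totool(o,.6137-p[0],.2465-p[1]))
E
```

```text
wrist coaster [ 0.6437 -0.1716] res 0.0014 340
wrist turntable [0.4969 0.0171] res 0.0011 193
[ 0.64811657 -0.17194009  0.26952211] -82.37955762649585 24.25
0.91 [296.4, 163.9, 340.7, 214.3]
[301 181  34  36 934]
cap (array([ 0.64349725, -0.17110121]), np.float64(0.0005175382726041212))
bust [ 0.107 -2.097 -0.007]
```

Request:
play_rows:
  commands:
    - [[-1, 0.01, -0.15, 0, 0], [-1, 0.02, -0.35, 0, 0], [-1, 0.03, -0.55, 0, 0], [-1, 0.04, -0.75, 0, 0], [-1, 0.05, -0.92, 0, 0], [-1, 0.05, -1, 0, 0], [-1, 0.05, -1, 0, 0]]

```text
clock: 25.03
tcp_pos: [0.6264, 0.0355, 0.2592]
orientation: [-3.131, -0.223, 0.006]
contact_force: [-1.0, 0.1, -0.2]
grip_width: 0.0855
gripper_force: 0.0
```

Request:
play_rows:
  commands:
    - [[-1, 0.01, -0.15, 0, 0], [-1, 0.02, -0.35, 0, 0], [-1, 0.03, -0.55, 0, 0], [-1, 0.04, -0.75, 0, 0], [-1, 0.05, -0.92, 0, 0], [-1, 0.05, -1, 0, 0], [-1, 0.05, -1, 0, 0], [-1, 0.05, -1, 0, 0]]

```text
clock: 25.7
tcp_pos: [0.6109, 0.2277, 0.2599]
orientation: [3.133, 0.211, -0.003]
contact_force: [0.2, -1.6, -0.9]
grip_width: 0.0855
gripper_force: 0.0
```

```bash
python3 - <<'E'
from h import *
o=get_obs();f=viewer.grab_frame('wrist');save(f,'w10');p=o['tcp_pos'];print(p,yang(o))
q=viewer.trace(f,'bust')[0];c=bpts(q['pixels']);print(q['score'],q['rect'])
x=circ(ray(f,c[c[:,1]>c[:,1].max()-22],.094,o)[:,:2],.019);print(x)
print(totool(o,*(x[0]-p[:2]),.088-p[2]))
E
```

```text
[0.61090225 0.22767203 0.25991204] -82.30879796608649
0.81 [279.4, 150.1, 331.7, 201.4]
(array([0.61360101, 0.24567269]), np.float64(0.000855360840756561))
[ 0.027 -0.089  0.859]
```

View pics/w10.png

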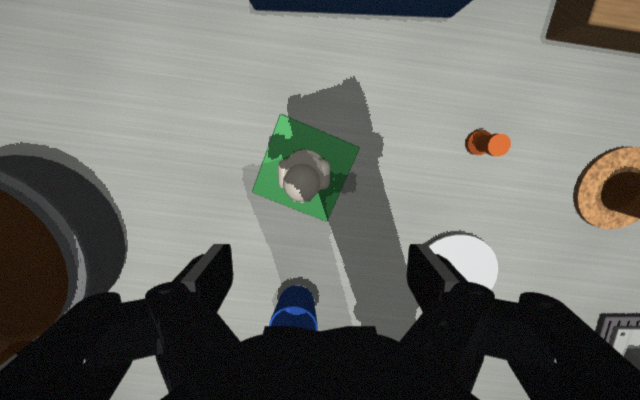

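Request:
play_rows:
  commands:
    - [[-1, 0.027, -0.09, 0.1, 0], [-1, 0.027, -0.09, 0.25, 0], [-1, 0.027, -0.09, 0.4, 0], [-1, 0.027, -0.09, 0.55, 0], [-1, 0.027, -0.09, 0.7, 0], [-1, 0.027, -0.09, 0.8, 0], [-1, 0.027, -0.09, 0.85, 0], [-1, 0.027, -0.09, 0.85, 0], [-1, 0.027, -0.09, 0.85, 0]]

```text
clock: 26.55
tcp_pos: [0.615, 0.2455, 0.0918]
orientation: [3.134, 0.206, 0.001]
contact_force: [0.1, -0.2, 1.1]
grip_width: 0.0849
gripper_force: 0.0
```

```bash
python3 - <<'E'
from h import *
o=get_obs();f=viewer.grab_frame('wrist');p=o['tcp_pos'];print(p,yang(o))
q=viewer.trace(f,'bust')[0];c=bpts(q['pixels']);print(q['score'],q['rect'])
x=circ(ray(f,c[c[:,1]>c[:,1].max()-45],.094,o)[:,:2],.019);print(x)
print(totool(o,*(x[0]-p[:2]),.088-p[2]))
E
```

```text
[0.61497767 0.24549653 0.09183408] -82.46246247482753
0.89 [269.3, 177.2, 369.0, 310.5]
(array([0.6121846 , 0.24646504]), np.float64(0.0004635521809286877))
[-0.013 -0.007  0.019]
```

Request:
play_rows:
  commands:
    - [[-1, -0.01, -0.005, 0.015, 0], [1, -0.01, -0.005, 0.015, 0], [1, -0.01, -0.005, 0.015, 0], [1, -0.01, -0.005, 0.015, 0], [1, -0.01, -0.005, 0.015, 0], [1, -0.01, -0.005, 0.015, 0], [1, -0.01, -0.005, 0.015, 0], [1, -0.01, -0.005, 0.015, 0], [1, -0.01, -0.005, 0.015, 0], [1, -0.01, -0.005, 0.015, 0], [1, -0.01, -0.005, 0.015, 0]]
  grip_force: 40

```text
clock: 27.57
tcp_pos: [0.6125, 0.2476, 0.0889]
orientation: [-3.134, -0.209, -0.001]
contact_force: [-0.4, -1.7, 5.9]
grip_width: 0.0367
gripper_force: 40.2
```

```bash
python3 - <<'E'
from h import *
o=get_obs();f=viewer.grab_frame('wrist');p=o['tcp_pos'];print(p,yang(o))
q=viewer.trace(f,'bust')[0];c=bpts(q['pixels'])
x=circ(ray(f,c[c[:,1]>c[:,1].max()-45],.094,o)[:,:2],.019);print(x, totool(o,*(x[0]-p[:2]))*.2)
print(totool(o,.497-p[0],.0182-p[1]))
E
```

```text
[0.61251554 0.2475972  0.08894959] -82.36252727261854
(array([0.61235432, 0.24746092]), np.float64(0.0005895847918921497)) [-0.0002  0.0002 -0.    ]
[-7.25e-01  1.06e+00 -1.00e-03]
```

Request:
play_rows:
  commands:
    - [[1, 0, 0, -0.1, 0], [1, 0, 0, -0.25, 0], [1, 0, 0, -0.4, 0], [1, -0.05, 0.07, -0.55, 0], [1, -0.15, 0.2, -0.6, 0], [1, -0.25, 0.36, -0.6, 0], [1, -0.36, 0.52, -0.6, 0], [1, -0.47, 0.68, -0.6, 0], [1, -0.57, 0.83, -0.6, 0], [1, -0.65, 0.95, -0.6, 0], [1, -0.7, 1, -0.6, 0], [1, -0.7, 1, -0.6, 0]]

```text
clock: 28.67
tcp_pos: [0.4977, 0.0273, 0.2079]
orientation: [3.134, 0.202, -0.004]
contact_force: [-0.9, 0.2, -2.0]
grip_width: 0.037
gripper_force: 40.6
```

Request:
play_rows:
  commands:
    - [[1, 0, 0.03, 0, 0], [1, 0, 0.03, 0, 0], [1, 0, 0.03, 0, 0]]

```text
clock: 28.92
tcp_pos: [0.5015, 0.026, 0.2083]
orientation: [-3.134, -0.212, -0.001]
contact_force: [-0.4, 0.1, -1.2]
grip_width: 0.0365
gripper_force: 40.6
```

```bash
python3 - <<'E'
from h import *
f,o=look('wrist',['turntable']);save(f,'w11');p=o['tcp_pos'];print(p,yang(o),o['grip_width'])
c=bpts(viewer.trace(f,'turntable')[0]['pixels']);c=c[c[:,1]<195];print(circ(ray(f,c,.014,o)[:,:2],.06))
look('scene',['turntable'])
print(totool(o,.497-p[0],.0182-p[1],.0969-p[2]))
E
```

```text
wrist turntable [0.494 0.018] res 0.0014 291
[0.50150936 0.02597746 0.20831433] -82.2684172617984 0.036545572761981476
(array([0.49369111, 0.01758938]), np.float64(0.0012168621428213788))
scene turntable [0.4989 0.0195] res 0.0017 138
[-0.028  0.036  0.557]
```

View pics/w11.png

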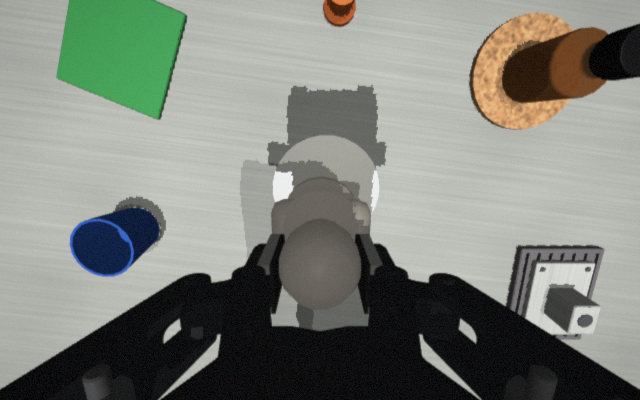

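Request:
play_rows:
  commands:
    - [[1, -0.031, 0.036, 0.1, 0], [1, -0.031, 0.036, 0.22, 0], [1, -0.031, 0.036, 0.34, 0], [1, -0.031, 0.036, 0.43, 0], [1, -0.031, 0.036, 0.49, 0], [1, -0.031, 0.036, 0.53, 0], [1, -0.031, 0.036, 0.54, 0], [1, -0.031, 0.036, 0.54, 0], [1, -0.031, 0.036, 0.54, 0]]

```text
clock: 29.92
tcp_pos: [0.4962, 0.017, 0.101]
orientation: [-3.134, -0.21, -0.002]
contact_force: [0.5, -0.8, -0.8]
grip_width: 0.0366
gripper_force: 40.6
```

```bash
python3 - <<'E'
from h import *
f,o=look('wrist',['turntable']);p=o['tcp_pos'];print(p,yang(o),o['grip_width'])
print(totool(o,.4963-p[0],.0182-p[1],.0964-p[2]))
E
```

```text
wrist turntable [0.4947 0.0181] res 0.0009 504
[0.49620258 0.01701509 0.10103401] -82.34568834822349 0.036589102256194765
[ 0.001 -0.006  0.023]
```

Request:
play_rows:
  commands:
    - [[1, 0, -0.006, 0.01, 0], [1, 0, -0.006, 0.018, 0], [1, 0, -0.006, 0.022, 0], [1, 0, -0.006, 0.024, 0], [1, 0, -0.006, 0.024, 0]]

```text
clock: 30.43
tcp_pos: [0.4963, 0.0182, 0.0968]
orientation: [-3.134, -0.209, -0.003]
contact_force: [-2.5, -1.2, 9.8]
grip_width: 0.0369
gripper_force: 41.4
```

Request:
play_rows:
  commands:
    - [[-1, 0, 0, 0, 0], [-1, 0, 0, 0, 0], [-1, 0, 0, 0, 0], [-1, 0, 0, 0, 0], [-1, 0, 0, 0, 0], [-1, 0, 0, 0, 0], [-1, 0, 0, 0, 0], [-1, 0, 0, -0.2, 0], [-1, 0, 0, -0.4, 0], [-1, 0, 0, -0.6, 0], [-1, 0, 0, -0.8, 0], [-1, 0, 0, -0.8, 0]]

```text
clock: 31.43
tcp_pos: [0.4995, 0.0183, 0.2634]
orientation: [-3.133, -0.208, -0.02]
contact_force: [0.4, 0.3, 0.9]
grip_width: 0.0855
gripper_force: 0.0
```

Request:
play_rows:
  commands:
    - [[-1, 0, 0, 0, 0], [-1, 0, 0, 0, 0], [-1, 0, 0, 0, 0], [-1, 0, 0, 0, 0]]

```text
clock: 31.77
tcp_pos: [0.4945, 0.018, 0.2541]
orientation: [3.134, 0.21, -0.005]
contact_force: [0.2, -1.2, -0.8]
grip_width: 0.0852
gripper_force: 0.0
```

```bash
python3 - <<'E'
from h import *
f,o=look('wrist',['turntable']);save(f,'w12');p=o['tcp_pos'];print(p,o['clock'])
q=viewer.trace(f,'bust')[0];c=bpts(q['pixels'])
print(circ(ray(f,c[c[:,1]>c[:,1].max()-22],.102,o)[:,:2],.019))
E
```

```text
wrist turntable [0.4955 0.0181] res 0.0007 265
[0.49446638 0.01795817 0.2541173 ] 31.7667
(array([0.497304  , 0.01716714]), np.float64(0.000642770208550518))
```

View pics/w12.png

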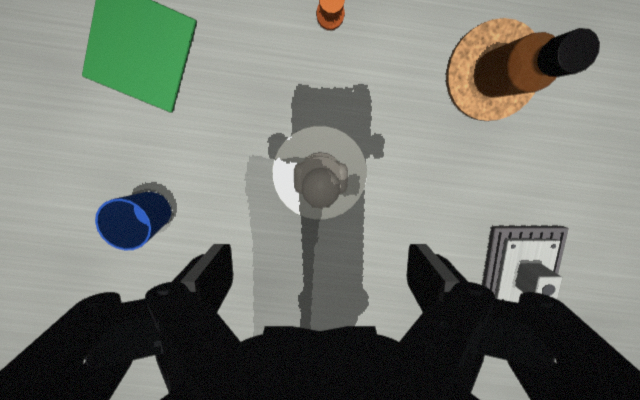

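The picture shows all three standing upright in their places: the bust on the turntable around (320,175), the bottle on the coaster, and the plate on the pad. The cup and rook have not moved. I'm handing in.

```bash
python3 -c "
from bench import r
print(r.hand_in())"
```

```text
the job is handed in; nothing more can be done
None
```

The job is done and handed in at about 32 s: the bust is on the turntable, the bottle on the coaster and the build plate on the ribbed pad, each within about 2 mm of the middle by the wrist camera, and I never touched the cup or the rook.

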